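Close up a row of slide boxes with the follower block

TASK

One of the three filing trays has a gap behind its slide boxes wide enough for the follower block that stands on the bench: stand the block in that gap, upright on the tray floor with its pressing plate towards the boxes, and draw it forward until the boxes are closed up and square against each other and flush against the tray's front plate. Finish still gripping the block and keeping the row pressed tight against the front plate, firmly but without crushing the boxes. Leave the boxes in the other trays and the other things on the bench where they are.

Things in the scene. Friction and masses are not known exactly. Their poses are not given: they have to be found in the camera images.
- tray1: grey steel filing tray, fixed, open on top; inside 165 mm (x) by 104 mm (y), walls 4 mm. Origin: centre of its underside, 3 mm above the bench; inner floor 4 mm above the origin, side walls 45 mm, back lip 28 mm. Front plate with label holder at the -x end, 66 mm high, inner face at x = -82.5 mm; back lip's inner face at x = +82.5 mm. Slide boxes stand in a row along x.
- tray2: grey steel filing tray, fixed, open on top; inside 165 mm (x) by 104 mm (y), walls 4 mm. Origin: centre of its underside, 3 mm above the bench; inner floor 4 mm above the origin, side walls 45 mm, back lip 28 mm. Front plate with label holder at the -x end, 66 mm high, inner face at x = -82.5 mm; back lip's inner face at x = +82.5 mm. Slide boxes stand in a row along x.
- tray3: grey steel filing tray, fixed, open on top; inside 165 mm (x) by 104 mm (y), walls 4 mm. Origin: centre of its underside, 3 mm above the bench; inner floor 4 mm above the origin, side walls 45 mm, back lip 28 mm. Front plate with label holder at the -x end, 66 mm high, inner face at x = -82.5 mm; back lip's inner face at x = +82.5 mm. Slide boxes stand in a row along x.
- tray1_front: the front plate of tray1, a rigid part of it, with the same origin and axes as tray1
- tray2_front: the front plate of tray2, a rigid part of it, with the same origin and axes as tray2
- tray3_front: the front plate of tray3, a rigid part of it, with the same origin and axes as tray3
- box1a: plastic slide box standing on edge in tray1: 33 mm thick (x), 98 mm wide (y), 82 mm high; loose, about 160 g (give or take 40 %). Origin: centre of its underside; x along the tray. Box a is nearest the front plate, then b, c, d towards the back.
- box1b: plastic slide box standing on edge in tray1: 33 mm thick (x), 98 mm wide (y), 82 mm high; loose, about 160 g (give or take 40 %). Origin: centre of its underside; x along the tray. Box a is nearest the front plate, then b, c, d towards the back.
- box1c: plastic slide box standing on edge in tray1: 33 mm thick (x), 98 mm wide (y), 82 mm high; loose, about 160 g (give or take 40 %). Origin: centre of its underside; x along the tray. Box a is nearest the front plate, then b, c, d towards the back.
- box1d: plastic slide box standing on edge in tray1: 33 mm thick (x), 98 mm wide (y), 82 mm high; loose, about 160 g (give or take 40 %). Origin: centre of its underside; x along the tray. Box a is nearest the front plate, then b, c, d towards the back.
- box2a: plastic slide box standing on edge in tray2: 33 mm thick (x), 98 mm wide (y), 82 mm high; loose, about 160 g (give or take 40 %). Origin: centre of its underside; x along the tray. Box a is nearest the front plate, then b, c, d towards the back.
- box2b: plastic slide box standing on edge in tray2: 33 mm thick (x), 98 mm wide (y), 82 mm high; loose, about 160 g (give or take 40 %). Origin: centre of its underside; x along the tray. Box a is nearest the front plate, then b, c, d towards the back.
- box2c: plastic slide box standing on edge in tray2: 33 mm thick (x), 98 mm wide (y), 82 mm high; loose, about 160 g (give or take 40 %). Origin: centre of its underside; x along the tray. Box a is nearest the front plate, then b, c, d towards the back.
- box3a: plastic slide box standing on edge in tray3: 33 mm thick (x), 98 mm wide (y), 82 mm high; loose, about 160 g (give or take 40 %). Origin: centre of its underside; x along the tray. Box a is nearest the front plate, then b, c, d towards the back.
- box3b: plastic slide box standing on edge in tray3: 33 mm thick (x), 98 mm wide (y), 82 mm high; loose, about 160 g (give or take 40 %). Origin: centre of its underside; x along the tray. Box a is nearest the front plate, then b, c, d towards the back.
- box3c: plastic slide box standing on edge in tray3: 33 mm thick (x), 98 mm wide (y), 82 mm high; loose, about 160 g (give or take 40 %). Origin: centre of its underside; x along the tray. Box a is nearest the front plate, then b, c, d towards the back.
- box3d: plastic slide box standing on edge in tray3: 26 mm thick (x), 98 mm wide (y), 82 mm high; loose, about 125 g (give or take 40 %). Origin: centre of its underside; x along the tray. Box a is nearest the front plate, then b, c, d towards the back.
- follower: follower block, loose, 220 to 370 g, upright on the bench. Aluminium pressing plate 84 mm wide (y), 78 mm high, its face at x = -22 mm looking to -x; foot 44 mm deep (x from -22 to +22 mm); in the middle a black upright handle 16 mm (x) by 36 mm (y), rising to 132 mm. Origin: centre of its underside. In a tray it takes 44 mm of length, its axes parallel to the tray's.
- follower_grip (a point): grip point in the middle of the follower's handle, 115 mm above its underside, 17 mm below the handle's top; with the block in a tray it is 33 mm higher than the tops of the slide boxes, so fingers can close on the handle along x or y
- follower_face (a point): middle of the follower's pressing face, 22 mm to -x of its origin and 40 mm above its underside
- jar: glass staining jar with black lid, 56 x 56 mm and 108 mm high, origin at the centre of its underside; bystander
- bottle: small amber dropper bottle, 32 mm across and 70 mm high, origin at the centre of its underside; bystander
- counter: grey desktop tally counter with keys, 100 x 150 mm and 35 mm high, fixed to the bench, origin at the centre of its underside; bystander
Things that resemble listed ones, but are neither listed nor needed, are in the scene too. Leave any green look-alike of the follower alone.

How it is judged:
By the outcome, as a careful person would: the job done as asked, in the order asked, and still so for the second after the job is handed in, while the arm keeps its last pose, push and grip.
It also fails if it takes over 48 s, if anything falls off the work surface, if the arm or the gripper's body presses on something with over 40 N, if the wrist force passes 120 N, or if a joint passes its speed limit or range.

ROBOT

A 7-joint arm with a two-finger parallel gripper is mounted at the origin on the work surface. World frame = base frame: x ahead of the robot, y to its left, z up, the work surface at z = 0. Lengths are in mm, angles in rad, forces in N, time in s.
With the tool pointing down it reaches from about 400 to 850 mm from the base axis. Payload 10.4 kg.
Tool frame: the origin (TCP) lies midway between the tips of the shut fingers; the grasp point (between the pads) lies arm.tcp_to_grasp behind it (arm.tcp_to_grasp is the distance from the TCP to the grasp point, in mm); x points along the fingers, z is the direction in which the jaws open and shut, and the axes are right-handed (so a half turn about x gives the same grasp; the last joint's range is limited). The gripper opens to 85 mm and grips with 20 to 120 N. Pads are 22 mm wide; open, the fingers measure 114 mm over their backs; the gripper's body (76 mm by 85 mm) begins 54 mm behind the grasp point. The pads swing forward as they close: fully open they stand 13 mm farther back than shut.
Start: joints at [-1.243, 0.332, -0.065, 1.46, 0.022, 1.35, -0.088], TCP at [214.769, 586.963, 231.338] pointing down, gripper open.
Joint ranges: [-2.6, 2.6], [-0.5, 2.12], [-1.47, 1.34], [0.16, 2.42], [-1.27, 4.41], [0.06, 2.06], [-2.6, 2.6]. Speed limits (rad/s): [2.22, 2.22, 2.79, 2.79, 3.14, 3.14, 3.14].

INTERFACE

Orientations are given as [roll, pitch, yaw] about the fixed x, y, z axes, in that order (R = Rz(yaw) Ry(pitch) Rx(roll)).
In Python, from bench import arm, imaging, order gives the robot as it stands. The module is installed in compiled form; this text tells all that it offers.
- The arm moves only by the shell command python3 -m inch 'ROWS'. ROWS is JSON, a list of rows, each a list of 3 entries, a list of its own where there are three numbers: the shift along the tool's x, y, z in m, then the turn about the tool's x in rad, then the finger opening in m, from 0 to 0.0854. In form: [[[tx, ty, tz], yaw, grip], ...]. A call has 1 to 10 rows; each row shifts and turns the commanded pose from where the row before left it, along the tool's axes as they then stand; what a row does not reach is not made up. A row lasts 1/8 s, in which the tool goes at most 62.5 mm and 10.7 degrees, less where a joint would pass 70% of its speed; a pose out of reach is approached as far as the arm can. A call with a gripper value outside its range is refused whole. The fingers move at their own pace and stop on an object; the grip force is fixed at half the most. Time passes only in rows, so rows that do not move let the fingers close. It gives the time, the measured TCP pose, the force and the opening at its end, in the units of the state.
- arm.read_state(): the state, without advancing time (a new reading comes with each control period).
- imaging.snapshot(name): name is "scene" or "top" or "wrist"; returns a dict with "color" (420x560x3 uint8, red, green, blue), "mtx" (3x3 intrinsics, pixels), "R" (3x3) and "t" (3): a world point X has camera coordinates R X + t; the wrist camera has in their place "mount" (4x4, takes a point from camera to tool coordinates, whose origin is the TCP and whose axes are the tool frame's). Camera axes: x right, y down, z forward; pixel columns grow to the right and rows downward; lengths in mm; the calibration is good to about 2 mm. A picture is of the moment at which its call begins: read the wrist's pose just before it. There is no depth.
- order.job_done(): hands the job in, once; it reports no verdict.
The state is a dict: "t": time; "joint_positions": joint angles; "qvel": joint speeds; "effort": joint torques, N m; "tool_pos": TCP position; "tcp_rot": TCP orientation; "force": force on the tool from outside, world axes, zero at the start; "moment": the same for the moment, N m; "finger_gap": finger opening in mm.
Only numpy, scipy, OpenCV 4.12 (cv2) and the standard library are available. Lean on these libraries where they do the work, as an engineer would, in place of code of your own. Each camera call takes 0.05 s, during which the arm holds its last target. There are 200 camera calls.

## Working session

There is one attempt and no reset: what is moved stays moved. The work goes in short steps, Python scripts to look and compute and a shell command to move; the robot and the scene stay as the last step left them, time stands still between calls to the robot, and variables do not carry over. Pictures are saved under pics/ and viewed, about 8 in all and at most 12, crops included, and the job is handed in when it is done.

```bash
mkdir -p pics; cat > h.py <<'E'
from bench import arm, imaging, order
import numpy as np, cv2
from scipy.spatial.transform import Rotation as Ro
def snap(n,f=None):
    s=imaging.snapshot(n)
    if f: cv2.imwrite('pics/'+f,cv2.cvtColor(s['color'],cv2.COLOR_RGB2BGR))
    return s
def tool():
    st=arm.read_state(); return Ro.from_euler('xyz',st['tcp_rot']).as_matrix(),np.array(st['tool_pos'])
def ray(s,u,v,z,cam=None):
    K,R,t=s['mtx'],s['R'],s['t']; d=R.T@np.linalg.solve(K,[u,v,1]); c=-R.T@t
    return c+d*(z-c[2])/d[2]
E
python3 - <<'E'
from h import *
import pickle
S={n:snap(n,n+'0.png') for n in('scene','top')}
pickle.dump(S,open('S.pkl','wb'))
st=arm.read_state();print(st,arm.tcp_to_grasp);print(tool()[0].round(3))
for n in S:print(n,S[n]['mtx'],-S[n]['R'].T@S[n]['t'],S[n]['R'])
E
```

```text
{'t': 0.1, 'joint_positions': array([-1.24260619,  0.33281841, -0.06471864,  1.46086247,  0.02159812,
        1.34990104, -0.08850869]), 'qvel': array([ 4.84296612e-04, -2.53600003e-03, -7.14361576e-04, -4.53545775e-03,
        2.43268180e-03, -1.30010703e-05,  1.34369611e-03]), 'effort': array([ 1.02311191e-03, -6.26750994e+01,  4.89631668e-02, -3.92426026e+01,
        1.64070044e-02,  7.00278018e-03,  6.08691857e-05]), 'tool_pos': array([214.6502237 , 586.62223755, 230.58701101]), 'tcp_rot': array([-3.10241943,  1.56950253, -1.88238539]), 'force': array([ 0.20247802, -0.88565844,  0.5545091 ]), 'moment': array([ 0.010206  , -0.01022373, -0.02346366]), 'finger_gap': 85.50715014994312} 18.700000000000003
[[-0.    -0.939  0.344]
 [-0.001  0.344  0.939]
 [-1.    -0.    -0.001]]
scene [[443.02807821   0.         279.84011668]
 [  0.         443.02807821 205.5008786 ]
 [  0.           0.           1.        ]] [1383.15426485 -146.43765908  799.84087635] [[ 0.19167574  0.98140262 -0.01045465]
 [ 0.60060128 -0.12571367 -0.78960381]
 [-0.77623355  0.14506882 -0.61352793]]
top [[408.55977384   0.         279.27439237]
 [  0.         408.55977384 208.85888799]
 [  0.           0.           1.        ]] [ 302.88790155   16.62601783 1123.41889378] [[ 0.02467995 -0.99943075  0.02300156]
 [-0.98293343 -0.02845542 -0.1817475 ]
 [ 0.18229856 -0.01812348 -0.98307618]]
```

View pics/top0.png

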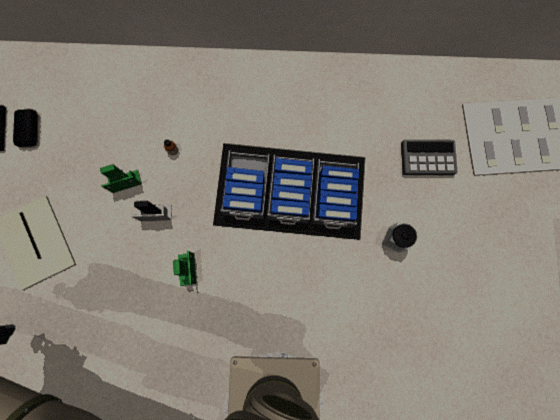

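View pics/scene0.png

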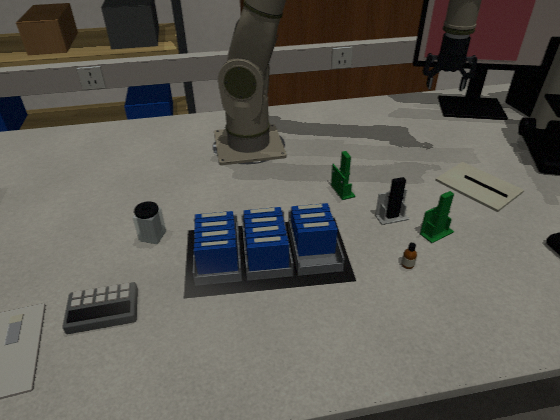

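Candidates for the follower: the black and grey block at top px (150,210) / scene (392,205), and two green look-alikes at top (120,178) and (186,268). The follower is the black and grey one. The tray with three boxes, at top px (245,185), has the wide gap at its far end, so that is tray2. Next a close crop.

```bash
python3 - <<'E'
import cv2,numpy as np
t=cv2.imread('pics/top0.png');s=cv2.imread('pics/scene0.png')
a=cv2.resize(t[190:235,125:185],(400,300),interpolation=cv2.INTER_CUBIC)   # f=6.667
b=cv2.resize(s[170:230,365:445],(400,300),interpolation=cv2.INTER_CUBIC)   # f=5
c=cv2.resize(t[140:230,210:330],(400,300),interpolation=cv2.INTER_CUBIC)   # f=3.333
d=cv2.resize(s[195:285,270:390],(400,300),interpolation=cv2.INTER_CUBIC)   # 3.333
cv2.imwrite('pics/c1.png',np.vstack([np.hstack([a,b]),np.hstack([c,d])]))
E
```

```text
(no output)
```

View pics/c1.png

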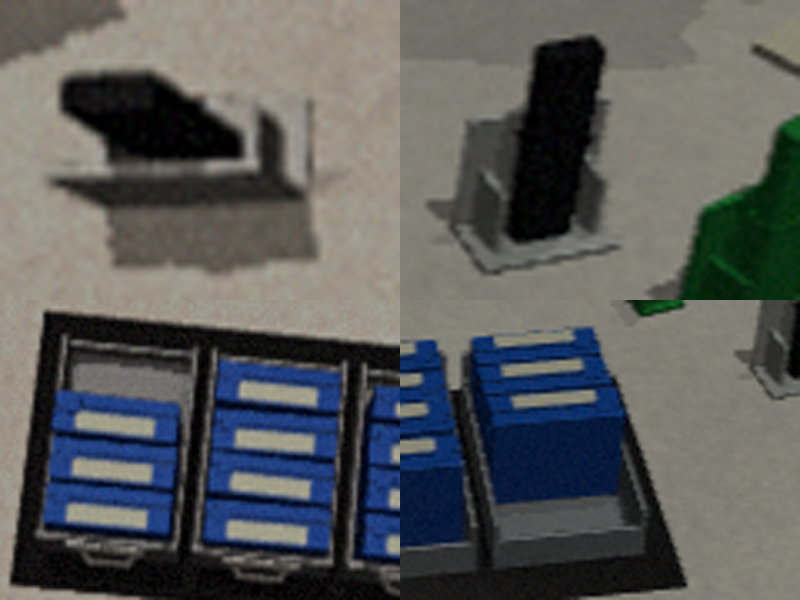

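Top-left and top-right: grey plate facing the robot (-x), black handle. That confirms the follower, roughly aligned with world. Bottom: the tray's gap lies at its far end. Computing poses.

```bash
python3 - <<'E'
from h import *
import pickle
S=pickle.load(open('S.pkl','rb'));T,C=S['top'],S['scene']
a=lambda x,y:(125+x/6.667,190+y/6.667); b=lambda x,y:(365+(x-400)/5,170+y/5)
c=lambda x,y:(210+x/3.333,140+(y-300)/3.333); d=lambda x,y:(270+(x-400)/3.333,195+(y-300)/3.333)
def p(n,s,uv,z):print(n,ray(s,*uv,z).round(0))
p('foot +x left sceneR',C,b(618,245),0);p('foot +x sceneL',C,b(478,272),0)
p('plate top scene L',C,b(467,122),78);p('plate top scene R',C,b(607,100),78)
p('plate top T L',T,a(48,180),78);p('plate top T R',T,a(255,168),78)
p('foot T bottomR',T,a(310,190),0);p('foot T topR',T,a(310,100),0)
p('handle top scene',C,b(570,43),132);p('handle top T',T,a(105,92),132)
p('tray back wall L T',T,c(63,340),48);p('tray back wall R T',T,c(198,350),48)
p('tray front L T',T,c(42,540),69);p('tray front R T',T,c(175,550),69)
p('tray back bottom scene',C,d(493,568),3);p('tray back bottom sceneR',C,d(643,553),3)
p('tray back top scene',C,d(497,540),31);p('tray back top sceneR',C,d(640,533),31)
for n,q in(('boxc back top L',(57,392)),('R',(180,405))):p(n,T,c(*q),89)
for n,q in(('boxc back top sc L',(490,410)),('R',(625,405))):p(n,C,d(*q),89)
p('boxa front T L',T,c(45,527),89);p('boxa front T R',T,c(170,535),89)
E
```

```text
foot +x left sceneR [506. 386.   0.]
foot +x sceneL [513. 300.  -0.]
plate top scene L [477. 297.  78.]
plate top scene R [473. 380.  78.]
plate top T L [465. 375.  78.]
plate top T R [471. 296.  78.]
foot T bottomR [475. 294.   0.]
foot T topR [513. 296.   0.]
handle top scene [489. 343. 132.]
handle top T [490. 339. 132.]
tray back wall L T [657. 139.  48.]
tray back wall R T [652.  28.  48.]
tray front L T [486. 145.  69.]
tray front R T [481.  41.  69.]
tray back bottom scene [656.  32.   3.]
tray back bottom sceneR [664. 144.   3.]
tray back top scene [656.  34.  31.]
tray back top sceneR [670. 137.  31.]
boxc back top L [600. 137.  89.]
R [593.  40.  89.]
boxc back top sc L [581.  46.  89.]
R [595. 144.  89.]
boxa front T L [493. 141.  89.]
boxa front T R [489.  44.  89.]
```

```bash
python3 -m inch '[[[0,-0.038,-0.015],0,0.085],[[0,-0.038,-0.015],0,0.085],[[0,-0.038,-0.015],0,0.085],[[0,-0.038,-0.015],0,0.085],[[0,-0.038,-0.015],0,0.085],[[0,-0.038,-0.015],0,0.085],[[0,-0.038,-0.015],0,0.085],[[0,-0.038,-0.015],0,0.085],[[0,-0.038,-0.015],0,0.085]]'
python3 -m inch '[[[0,0,0],0.164,0.085],[[0,0,0],0.164,0.085],[[0,0,0],0.164,0.085],[[0,0,0],0.164,0.085],[[0,0,0],0.164,0.085],[[0,0,0],0.164,0.085],[[0,0,0],0.164,0.085],[[0,0,0],0,0.085]]'
python3 - <<'E'
from h import *
R,p=tool();print(R.round(3),p)
s=snap('wrist','w1.png');print(s['mount'],s['mtx'])
import pickle;s['R0'],s['p0']=R,p;pickle.dump(s,open('w1.pkl','wb'))
E
```

```text
t: 1.23
tool_pos: [490.3, 341.6, 230.9]
tcp_rot: [2.431, 1.57, -2.632]
force: [0.7, 0.6, 0.2]
finger_gap: 84.8
t: 2.22
tool_pos: [489.4, 342.6, 230.9]
tcp_rot: [-2.34, 1.57, -2.267]
force: [0.8, 0.4, -0.2]
finger_gap: 85.3
[[-0.    -0.073  0.997]
 [-0.001  0.997  0.073]
 [-1.    -0.    -0.   ]] [489.3595518  342.59254441 230.94854354]
[[-5.56026628e-04 -2.82656861e-01  9.59220929e-01 -1.41675795e+02]
 [ 2.65588983e-04 -9.59221085e-01 -2.82656753e-01  7.26748907e+01]
 [ 9.99999810e-01  9.75938295e-05  6.08423013e-04 -4.09910775e-01]
 [ 0.00000000e+00  0.00000000e+00  0.00000000e+00  1.00000000e+00]] [[321.42575757   0.         279.50796461]
 [  0.         321.42575757 210.15199311]
 [  0.           0.           1.        ]]
```

View pics/w1.png

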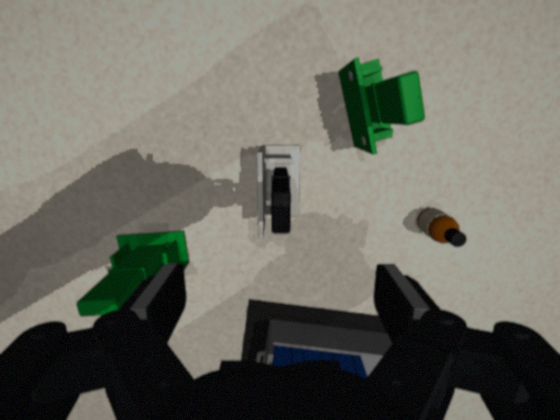

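The wrist view shows the follower midway between the fingers (handle top near px (281,212)), well aligned; tray2's empty back end shows at the bottom.

```bash
cat >> h.py <<'E'
def wray(s,R,p,u,v,z):
    M=s['mount'];W=np.eye(4);W[:3,:3]=R;W[:3,3]=p;A=W@M
    d=A[:3,:3]@np.linalg.solve(s['mtx'],[u,v,1]);c=A[:3,3];return c+d*(z-c[2])/d[2]
E
python3 - <<'E'
from h import *
import pickle
s=pickle.load(open('w1.pkl','rb'))
g=cv2.imread('pics/w1.png')
z=cv2.resize(g[130:250,230:330],None,fx=5,fy=5,interpolation=cv2.INTER_CUBIC);cv2.imwrite('pics/w1c.png',cv2.convertScaleAbs(z,alpha=2.2,beta=10))
for n,u,v,h in(('handle top c',281,212,132),('plate top far',262,152,78),('plate top near',262,235,78),('foot +x far',300,147,6),('foot +x near',299,213,6)):
    print(n,wray(s,s['R0'],s['p0'],u,v,h).round(1))
E
```

```text
handle top c [490.2 342.9 132. ]
plate top far [470.2 382.1  78. ]
plate top near [474.9 301.9  78. ]
foot +x far [509.2 382.7   6. ]
foot +x near [515.1 305.4   6. ]
```

View pics/w1c.png

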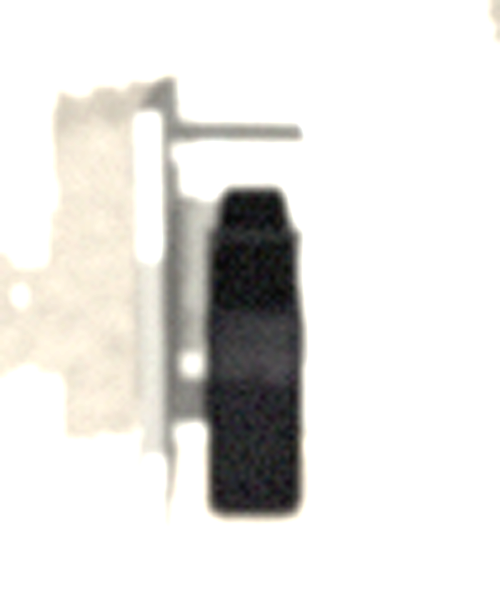

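```bash
python3 -m inch '[[[0.033,0,0.0005],0,0.085],[[0.033,0,0.0005],0,0.085],[[0.033,0,0],0,0.085],[[0.025,0,0],0,0.085],[[0.010,0,0],0,0.085],[[0,0,0],0,0],[[0,0,0],0,0],[[0,0,0],0,0],[[0,0,0],0,0],[[0,0,0],0,0]]'
python3 -m inch '[[[0,0,0],0,0],[[0,0,0],0,0],[[0,0,0],0,0],[[0,0,0],0,0]]'
```

```text
t: 3.52
tool_pos: [490.7, 343.1, 98.0]
tcp_rot: [0.943, 1.57, 1.015]
force: [-1.4, 0.2, 5.8]
finger_gap: 15.6
t: 4.03
tool_pos: [490.7, 343.1, 98.0]
tcp_rot: [0.957, 1.57, 1.029]
force: [-2.3, -0.4, 5.5]
finger_gap: 15.7
```

```bash
python3 -m inch '[[[-0.015,0,0],0,0],[[-0.03,0,0],0,0],[[-0.03,0,0],0,0],[[-0.03,0,0],0,0],[[-0.015,0,0],0.06,0],[[0,0,0],0.06,0],[[0,-0.03,0.018],0,0],[[0,-0.03,0.018],0,0],[[0,-0.03,0.018],0,0],[[0,0,0],0,0]]'
python3 - <<'E'
from h import *
R,p=tool();print(R.round(3),p,arm.read_state()['force'])
s=snap('wrist','w2.png')
import pickle;s['R0'],s['p0']=R,p;pickle.dump(s,open('w2.pkl','wb'))
g=cv2.imread('pics/w2.png')[130:400,180:540]
cv2.imwrite('pics/w2c.png',cv2.convertScaleAbs(cv2.resize(g,(800,600),interpolation=cv2.INTER_CUBIC),alpha=1.6,beta=5))
E
```

```text
t: 5.28
tool_pos: [541.7, 246.4, 217.9]
tcp_rot: [-0.937, 1.569, -0.991]
force: [0.3, 0.6, -2.7]
finger_gap: 15.3
[[ 0.001  0.054  0.999]
 [-0.001  0.999 -0.054]
 [-1.    -0.001  0.001]] [541.71515349 246.3923729  217.93634838] [ 0.30232886  0.6417768  -2.71351927]
```

View pics/w2c.png

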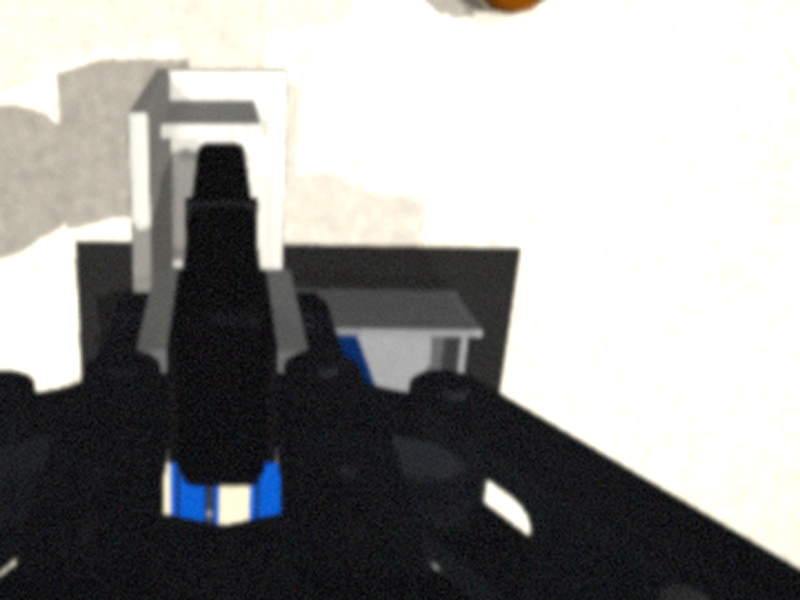

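Block hangs upright and parallel to tool; tray2's +y wall runs along crop rows 291–331, its back corner at crop (482,331), and box2c's back edge shows at (358–372, 335–383).

```bash
python3 - <<'E'
from h import *
import pickle
s=pickle.load(open('w2.pkl','rb'))
def q(n,u,v,h):print(n,h,wray(s,s['R0'],s['p0'],180+.45*u,130+.45*v,h).round(1))
for z in(48,52):q('wall top outer back',482,331,z);q('wall top outer fwd',345,327,z)
q('wall bot outer back',462,291,3);q('wall bot outer fwd',330,289,3)
for z in(31,35):q('lip top inner, near',433,368,z);q('lip top outer',465,368,z)
q('box edge at z~60',358,338,60);q('box edge z 80',372,383,80)
for u,v in((78,243),(519,249)):q('mat',u,v,1)
q('foot +x far corner',290,70,115)
E
```

```text
wall top outer back 48 [663.  142.8  48. ]
wall top outer fwd 48 [596.5 148.6  48. ]
wall top outer back 52 [661.5 145.1  52. ]
wall top outer fwd 52 [595.8 150.8  52. ]
wall bot outer back 3 [667.9 142.4   3. ]
wall bot outer fwd 3 [595.9 147.5   3. ]
lip top inner, near 31 [645.  113.1  31. ]
lip top outer 31 [661.7 112.1  31. ]
lip top inner, near 35 [643.8 115.6  35. ]
lip top outer 35 [660.2 114.7  35. ]
box edge at z~60 60 [600.6 149.1  60. ]
box edge z 80 80 [603.1 137.7  80. ]
mat 1 [461.1 180.9   1. ]
mat 1 [698.3 164.6   1. ]
foot +x far corner 115 [567. 284. 115.]
```

```bash
python3 -m inch '[[[0,0,0],0.016,0],[[0,-0.0303,0.0194],0,0],[[0,-0.0303,0.0194],0,0],[[0,-0.0303,0.0194],0,0],[[0,-0.0303,0.0194],0,0],[[0,-0.0303,0.0194],0,0],[[0,0,0],0,0],[[0,0,0],0,0]]'
python3 - <<'E'
from h import *
import pickle
R,p=tool();print(R.round(3),p,arm.read_state()['force'])
s=snap('scene','s3.png');w=snap('wrist','w3.png')
pickle.dump((s,w,R,p),open('s3.pkl','wb'))
g=cv2.imread('pics/s3.png')[165:285,270:370]; h=cv2.imread('pics/w3.png')[130:400,180:380]
cv2.imwrite('pics/s3c.png',cv2.convertScaleAbs(np.hstack([cv2.resize(g,(500,600),interpolation=cv2.INTER_CUBIC),cv2.resize(h,(300,405))[:600] if 0 else cv2.copyMakeBorder(cv2.resize(h,(300,405)),0,195,0,0,cv2.BORDER_CONSTANT)]),alpha=1.5,beta=5))
E
```

```text
t: 6.32
tool_pos: [626.9, 94.5, 217.1]
tcp_rot: [2.247, 1.57, 2.184]
force: [-0.6, 0.1, -3.1]
finger_gap: 15.4
[[-0.001  0.063  0.998]
 [ 0.001  0.998 -0.063]
 [-1.     0.001 -0.001]] [626.88639737  94.54773927 217.12427128] [-0.6410947   0.09708571 -3.1024604 ]
```

View pics/s3c.png

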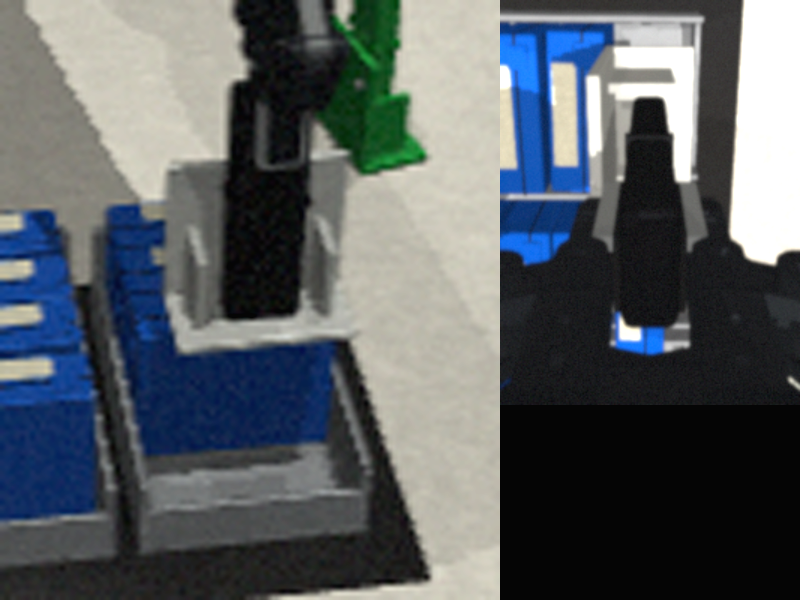

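Wrist panel: the block hangs over the gap, box2c's back top edge at (613,30), the back lip at (697,20–180). Scene panel shows the free floor from (150,460) to the lip.

```bash
python3 - <<'E'
from h import *
import pickle
s,w,R,p=pickle.load(open('s3.pkl','rb'))
a=-.07;X=np.array([np.cos(a),np.sin(a)]);Y=np.array([-X[1],X[0]]);c=np.array([573.5,92.5])
def o(n,P):d=P[:2]-c;print(n,P.round(1),'local',round(d@X,1),round(d@Y,1))
def q(n,u,v,h):o(n,wray(w,R,p,180+(u-500)/1.5,130+v/1.5,h))
def r(n,u,v,h):o(n,ray(s,270+u/5,165+v/5,h))
q('boxc back top',613,24,89);q('boxc back top',611,46,89)
q('lip top in',695,25,31);q('lip top in',692,180,31);q('lip out',704,18,48)
q('wall inner top',620,23,48);q('wall inner top',690,23,48)
r('boxc bot L',148,455,7);r('boxc bot R',328,440,7);r('lip top L in',143,507,31);r('lip top R in',362,490,31)
r('lip bot out L',140,550,3);r('lip bot out R',365,528,3)
q('foot +x far',694,48,119);q('foot +x near',688,180,119);q('plate face top far',588,75,197);q('plate top near',590,155,197)
o('tcp',p)
print(np.arctan2(R[1,2],R[0,2]))
E
```

```text
boxc back top [609.5 144.2  89. ] local 32.3 54.1
boxc back top [607.4 132.3  89. ] local 31.1 42.0
lip top in [659.7 135.3  31. ] local 83.0 48.7
lip top in [653.5  23.1  31. ] local 84.7 -63.6
lip out [664.  140.9  48. ] local 86.9 54.6
wall inner top [610.8 141.1  48. ] local 33.8 51.1
wall inner top [655.1 138.4  48. ] local 78.2 51.5
boxc bot L [595.7  50.1   7. ] local 25.1 -40.7
boxc bot R [603.7 142.7   7. ] local 26.6 52.2
lip top L in [653.6  33.8  31. ] local 84.0 -53.0
lip top R in [663.9 140.   31. ] local 86.8 53.7
lip bot out L [655.1  32.4   3. ] local 85.6 -54.3
lip bot out R [663.  144.1   3. ] local 85.7 57.7
foot +x far [651.1 132.5 119. ] local 74.6 45.4
foot +x near [645.3  61.9 119. ] local 73.8 -25.5
plate face top far [608.2 136.8 197. ] local 31.5 46.6
plate top near [606.1 107.9 197. ] local 31.4 17.6
tcp [626.9  94.5 217.1] local 53.1 5.8
-0.062632022848416
```

```bash
python3 -m inch '[[[0,-0.0055,0.0035],0.006,0],[[0,0,0],0,0],[[0.015,0,0],0,0],[[0.02,0,0],0,0],[[0.015,0,0],0,0],[[0.01,0,0],0,0],[[0,0,0],0,0]]'
python3 -m inch '[[[0.01,0,0],0,0],[[0.01,0,0],0,0],[[0.01,0,0],0,0],[[0.01,0,0],0,0],[[0,0,0],0,0],[[0,0,0],0,0]]'
```

```text
t: 7.3
tool_pos: [630.0, 87.1, 156.5]
tcp_rot: [-2.873, 1.569, -2.943]
force: [0.1, 0.1, -2.2]
finger_gap: 14.9
t: 8.05
tool_pos: [630.6, 87.1, 117.6]
tcp_rot: [0.272, 1.57, 0.202]
force: [0.1, -0.3, -2.2]
finger_gap: 15.3
```

```bash
python3 -m inch '[[[0.006,0,0],0,0],[[0.004,0,0],0,0],[[0.001,0,0],0,0],[[0,0,0],0,0],[[0,0,0],0,0]]'
python3 -m inch '[[[0.001,0,0],0,0],[[0,0,0],0,0]]'
```

```text
t: 8.68
tool_pos: [630.5, 87.2, 106.4]
tcp_rot: [0.579, 1.57, 0.509]
force: [-0.2, -0.4, -3.1]
finger_gap: 15.5
t: 8.93
tool_pos: [630.4, 87.1, 105.3]
tcp_rot: [2.403, 1.571, 2.333]
force: [-0.4, -1.1, -3.1]
finger_gap: 15.3
```

```bash
python3 -m inch '[[[0.0007,0,0],0,0],[[0,0,0],0,0],[[0,0,0],0,0]]'
python3 -m inch '[[[0.0007,0,0],0,0],[[0,0,0],0,0],[[0,0,0],0,0]]'
```

```text
t: 9.3
tool_pos: [630.5, 87.1, 105.1]
tcp_rot: [0.726, 1.57, 0.655]
force: [-2.9, 0.4, 4.4]
finger_gap: 15.4
t: 9.68
tool_pos: [630.7, 87.2, 105.1]
tcp_rot: [0.72, 1.57, 0.65]
force: [-5.3, -1.1, 10.8]
finger_gap: 15.5
```

```bash
python3 -m inch '[[[-0.0005,0,0],0,0],[[0,0,-0.002],0,0],[[0,0,-0.002],0,0],[[0,0,-0.002],0,0],[[0,0,-0.002],0,0],[[0,0,-0.001],0,0],[[0,0,0],0,0]]'
python3 -m inch '[[[0,0,-0.001],0,0],[[0,0,-0.001],0,0],[[0,0,-0.001],0,0],[[0,0,-0.001],0,0],[[0,0,0],0,0]]'
```

```text
t: 10.55
tool_pos: [622.1, 87.8, 105.0]
tcp_rot: [0.301, 1.569, 0.231]
force: [0.9, -1.0, 6.0]
finger_gap: 15.5
t: 11.18
tool_pos: [618.4, 88.1, 105.1]
tcp_rot: [0.203, 1.568, 0.133]
force: [4.5, -0.5, 5.3]
finger_gap: 15.4
```

```bash
python3 -m inch '[[[0,0,-0.001],0,0],[[0,0,-0.001],0,0],[[0,0,-0.001],0,0],[[0,0,0],0,0]]'
python3 -m inch '[[[0,0,-0.001],0,0],[[0,0,-0.001],0,0],[[0,0,0],0,0]]'
python3 -m inch '[[[0,0,-0.001],0,0],[[0,0,0],0,0]]'
```

```text
t: 11.68
tool_pos: [615.6, 88.3, 105.1]
tcp_rot: [0.175, 1.568, 0.105]
force: [5.5, -0.1, 4.4]
finger_gap: 15.5
t: 12.05
tool_pos: [613.7, 88.4, 105.1]
tcp_rot: [0.17, 1.568, 0.099]
force: [5.3, -0.8, 5.2]
finger_gap: 15.4
t: 12.3
tool_pos: [612.9, 88.5, 105.1]
tcp_rot: [0.148, 1.567, 0.078]
force: [6.3, -0.6, 4.4]
finger_gap: 15.4
```

```bash
for i in 1 ; do python3 -m inch '[[[0,0,-0.001],0,0],[[0,0,0],0,0]]'; done
python3 -m inch '[[[0,0,-0.001],0,0],[[0,0,0],0,0]]'
```

```text
t: 12.55
tool_pos: [612.0, 88.5, 105.1]
tcp_rot: [0.144, 1.567, 0.074]
force: [7.1, -1.4, 3.7]
finger_gap: 15.4
t: 12.8
tool_pos: [611.8, 88.5, 105.2]
tcp_rot: [0.103, 1.565, 0.033]
force: [11.6, 0.1, 0.6]
finger_gap: 15.3
```

```bash
python3 -m inch '[[[0.0005,0,-0.001],0,0],[[0,0,0],0,0]]'
python3 -m inch '[[[0.0003,0,-0.0007],0,0],[[0,0,0],0,0],[[0,0,0],0,0],[[0,0,0],0,0]]'
python3 - <<'E'
from h import *
st=arm.read_state();print(st['force'],st['moment'],st['tool_pos'],tool()[0].round(4))
s=snap('scene','s4.png');t=snap('top','t4.png');w=snap('wrist','w4.png')
R,p=tool();import pickle;pickle.dump((s,t,w,R,p),open('4.pkl','wb'))
f=lambda n,a,b,c,d:cv2.resize(cv2.imread(n)[a:b,c:d],(400,300),interpolation=cv2.INTER_CUBIC)
A=f('pics/s4.png',190,280,270,390);B=f('pics/t4.png',140,230,210,330);C=f('pics/w4.png',100,310,60,340);D=f('pics/s4.png',150,240,270,390)
cv2.imwrite('pics/c4.png',cv2.convertScaleAbs(np.vstack([np.hstack([A,B]),np.hstack([C,D])]),alpha=1.4,beta=8))
E
```

```text
t: 13.05
tool_pos: [611.7, 88.6, 105.2]
tcp_rot: [0.106, 1.563, 0.036]
force: [14.2, -0.2, 1.4]
finger_gap: 15.4
t: 13.55
tool_pos: [611.6, 88.6, 105.3]
tcp_rot: [0.113, 1.562, 0.043]
force: [15.6, 0.2, 1.6]
finger_gap: 15.3
[15.58344883  0.18433937  1.5626205 ] [-0.20780374 -3.95856424  0.02167846] [611.61217677  88.55643085 105.28314669] [[ 8.900e-03  7.030e-02  9.975e-01]
 [ 4.000e-04  9.975e-01 -7.030e-02]
 [-1.000e+00  1.000e-03  8.900e-03]]
```

View pics/c4.png

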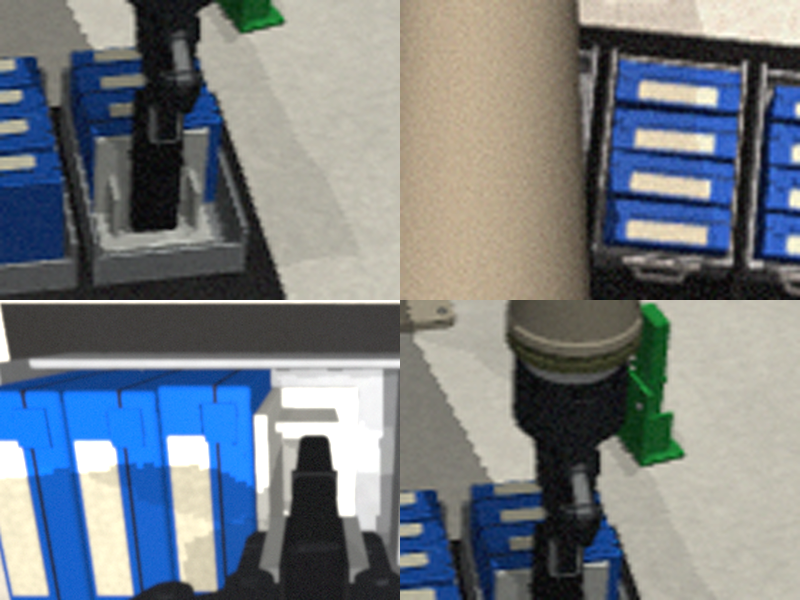

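The three boxes in tray2 look closed up, and the block stands on the floor with its plate flat on box2c. TCP x is 611.6, against 611.9 predicted for a fully closed row. Pressing a little firmer, and slightly down to counter the 0.5° tilt.

```bash
python3 -m inch '[[[0.0008,0,-0.0008],0,0],[[0,0,0],0,0],[[0,0,0],0,0]]'
python3 -m inch '[[[0.0004,0,-0.0006],0,0],[[0,0,0],0,0],[[0,0,0],0,0],[[0,0,0],0,0],[[0,0,0],0,0]]'
python3 - <<'E'
from h import *
st=arm.read_state();print(st['force'],st['moment'],st['tool_pos'],tool()[0].round(4))
E
```

```text
t: 14.08
tool_pos: [611.6, 88.6, 105.3]
tcp_rot: [0.128, 1.56, 0.058]
force: [17.4, -1.0, 5.0]
finger_gap: 14.9
t: 14.7
tool_pos: [611.6, 88.6, 105.3]
tcp_rot: [0.132, 1.559, 0.061]
force: [19.1, -1.7, 6.4]
finger_gap: 15.0
[19.07402802 -1.67005385  6.36705348] [-0.31822326 -4.30847333  0.04451707] [611.57635777  88.56601328 105.30100613] [[ 1.210e-02  7.050e-02  9.974e-01]
 [ 7.000e-04  9.975e-01 -7.050e-02]
 [-9.999e-01  1.600e-03  1.200e-02]]
```

```bash
python3 - <<'E'
from h import *
w=snap('wrist','w5.png');s=snap('scene','s5.png')
A=cv2.resize(cv2.imread('pics/w5.png')[120:300,10:260],(800,576),interpolation=cv2.INTER_CUBIC)
cv2.imwrite('pics/c5.png',cv2.convertScaleAbs(A,alpha=1.3,beta=8))
print(arm.read_state()['force'])
E
```

```text
[18.12492221 -0.67403952  6.20466446]
```

View pics/c5.png

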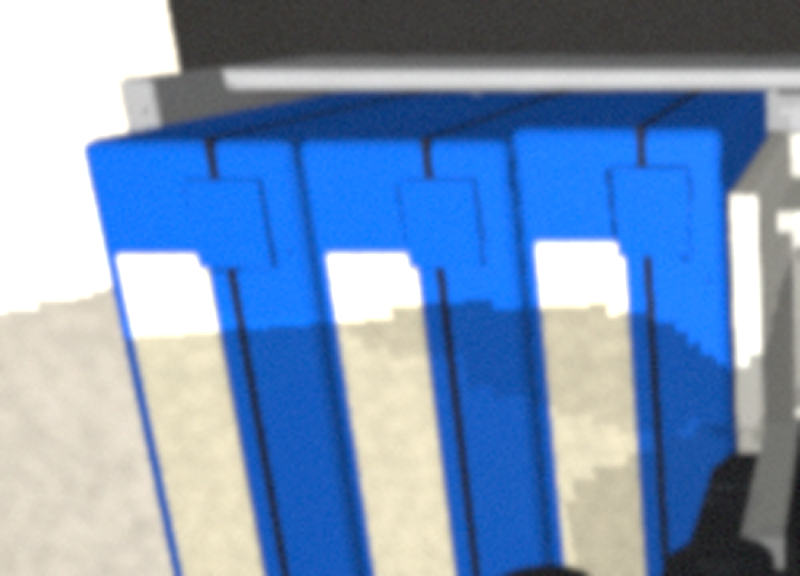

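The boxes touch with no gap at columns 298 and 512. Their edges are parallel, and the front box sits at the front plate. Handing in.

```bash
python3 -c "
from bench import arm,order
order.job_done();s=arm.read_state();print(s['t'],s['force'],s['finger_gap'])"
```

```text
the job is handed in; nothing more can be done
the job is handed in; nothing more can be done
```

I stood the follower block in the gap behind tray2's three boxes and drew it forward until the row was closed up. I handed the job in at about 15 s, still gripping the block and pressing.

- **Fit against the front plate:** the block stopped at TCP x = 611.6 mm, against about 611.9 mm predicted for a fully closed row. It moved no further as the push rose from 14 N to 19 N.
- **Boxes:** the last close-up shows the three boxes touching and parallel, with no visible gaps. The contact of the front box with the front plate was only partly in view, so flushness there also rests on the stop position and the force.
- **Push and grip:** pressing force was 18–19 N, with about 6 N down on the tray floor. The fingers were on the handle, reading about 15 mm.
- **Small deviation:** the tool tilts about 0.7° under the push. The block may share some of that tilt; I did not measure it separately.
- **Other things on the bench:** force readings along the way showed no contact with them, and I did not compare their positions before and after.

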